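Stamps off their ink pads and into the rack, in the same order

ROBOT

A 6-joint arm with a two-finger parallel gripper is mounted at the origin on the work surface. World frame = base frame: x ahead of the robot, y to its left, z up, the work surface at z = 0. Lengths are in m, angles in degrees, forces in N, time in s.
With the tool pointing down it reaches from about 0.25 to 0.85 m from the base axis. Payload 12.5 kg.
Tool frame: the origin (TCP) lies at the very end of the fingers, on their centre line; the grasp point (between the pads) lies ctrl.tcp_to_grasp behind it (ctrl.tcp_to_grasp is the distance from the TCP to the grasp point, in m); z points along the fingers, y is the line along which they close (so a half turn about z gives the same grasp; the last joint's range is limited). The gripper opens to 93 mm and grips with 3 to 60 N. Pads are 15 mm wide; open, the fingers measure 128 mm over their backs; the gripper's body (75 mm by 188 mm) begins 65 mm behind the grasp point.
Start: joints at [64.595, 20.094, 94.641, -0, 65.266, -4.847], TCP at [0.193, 0.515, 0.219] pointing down, gripper open.
Joint ranges: [-157.81, 157.81], [-45, 120.19], [0.68, 151.7], [-89.99, 269.99], [4.06, 180], [-164.3, 164.3]. Speed limits (degrees/s): [127.2, 127.2, 159.86, 180, 180, 180].

INTERFACE

Orientations are given as [roll, pitch, yaw] about the fixed x, y, z axes, in that order (R = Rz(yaw) Ry(pitch) Rx(roll)).
In Python, from workcell import sensors, viewer, workorder, ctrl gives the robot as it stands.
- The arm moves only by the tool drive_tool, never from a script. Its argument "series" is a list of rows, each a list of 7 numbers: the turn, a rotation vector about the tool's x, y, z in degrees, then the shift along the tool's x, y, z in m, then the gripper command: -1 is fully open, 1 is shut, values between are in proportion. A call has 1 to 12 rows; each row is the pose to reach, as a shift and turn from the pose commanded when the call began, along the tool's axes at that moment; what a row does not reach only later rows make up. A row lasts 1/10 s, in which the tool goes at most 50 mm and 8.59 degrees, less where a joint would pass 70% of its speed; a pose out of reach is approached as far as the arm can. A call with a gripper value outside its range is refused whole. The fingers move at their own pace and stop on an object; "grip_force" is the grip in N (left out, the last holds). Time passes only in rows, so rows that repeat a pose let the fingers close. It gives the time, the measured TCP pose, the force, the opening and the grip force at its end, in the units of the state.
- sensors.state(): the state, without advancing time (a new reading comes with each control period).
- viewer.grab_frame(name): name is "scene" or "top"; returns a dict with "img" (420x560x3 uint8, red, green, blue), "fx", "fy", "cx", "cy" (pixels), "distortion" ([k1, k2, p1, p2, k3] as OpenCV has them; the pictures are not rectified), "R" (3x3) and "t" (3): a world point X has camera coordinates R X + t. Camera axes: x right, y down, z forward; pixel columns grow to the right and rows downward; lengths in m; the calibration is good to about 2 mm. A picture is of the moment at which its call begins. There is no depth.
- workorder.job_done(): hands the job in; it is judged then, once.
The state is a dict: "time": time; "q": joint angles; "qvel": joint speeds; "tau": joint torques, N m; "eef_pos": TCP position; "eef_rot": TCP orientation; "wrist_force": force on the tool from outside, world axes, zero at the start; "torque": the same for the moment, N m; "gripper_width": finger opening in m; "grip_force": force on a finger pad.
Only numpy, scipy, OpenCV 4.12 (cv2) and the standard library are available. Lean on these libraries where they do the work, as an engineer would, in place of code of your own. Each camera call takes 0.05 s, during which the arm holds its last target. There are 200 camera calls.

TASK

The four hand stamps have been left standing on their ink pads. Move them into the empty stamp rack, one in each compartment, standing upright on the floor of the rack in the same left-to-right order as their pads lie in the tray, so that every stamp finds its way back to its own ink. Set each stamp down rather than dropping it, and do not knock or shove the glass jar.

Things in the scene. Friction and masses are not known exactly. Their poses are not given: they have to be found in the camera images.
- stamp_red: red hand stamp, loose, about 70 g, 77 mm high: wooden block 36 x 36 mm, 22 mm high, rubber face underneath; a neck 16 mm thick; on top a round red knob, straight, 24 mm in diameter from 44 to 66 mm above the underside (grip there). Origin: centre of the underside; z up through the knob, x and y along the block's sides. Starts on the red ink pad, within about 17 degrees of square to it.
- stamp_yellow: yellow hand stamp, loose, about 70 g, 77 mm high: wooden block 36 x 36 mm, 22 mm high, rubber face underneath; a neck 16 mm thick; on top a round yellow knob, straight, 24 mm in diameter from 44 to 66 mm above the underside (grip there). Origin: centre of the underside; z up through the knob, x and y along the block's sides. Starts on the yellow ink pad, within about 17 degrees of square to it.
- stamp_green: green hand stamp, loose, about 70 g, 77 mm high: wooden block 36 x 36 mm, 22 mm high, rubber face underneath; a neck 16 mm thick; on top a round green knob, straight, 24 mm in diameter from 44 to 66 mm above the underside (grip there). Origin: centre of the underside; z up through the knob, x and y along the block's sides. Starts on the green ink pad, within about 17 degrees of square to it.
- stamp_purple: purple hand stamp, loose, about 70 g, 77 mm high: wooden block 36 x 36 mm, 22 mm high, rubber face underneath; a neck 16 mm thick; on top a round purple knob, straight, 24 mm in diameter from 44 to 66 mm above the underside (grip there). Origin: centre of the underside; z up through the knob, x and y along the block's sides. Starts on the purple ink pad, within about 17 degrees of square to it.
- pad_red: red ink pad, 62 x 62 mm, fixed in the pad tray; its felt, on which the red stamp starts, is 15 mm above the origin. Origin: centre of the underside.
- pad_yellow: yellow ink pad, 62 x 62 mm, fixed in the pad tray; its felt, on which the yellow stamp starts, is 15 mm above the origin. Origin: centre of the underside.
- pad_green: green ink pad, 62 x 62 mm, fixed in the pad tray; its felt, on which the green stamp starts, is 15 mm above the origin. Origin: centre of the underside.
- pad_purple: purple ink pad, 62 x 62 mm, fixed in the pad tray; its felt, on which the purple stamp starts, is 15 mm above the origin. Origin: centre of the underside.
- tray: low wooden pad tray, fixed, 84 mm (x) by 300 mm (y), rim 12 mm high, holding the four ink pads side by side, centres at x = 0, y = +108, +36, -36, -108 mm, in any colour order. Origin: centre of the underside, on the table. Its +y end is the left end as the robot sees it (turned at most 18 degrees). It may be left or right of the rack.
- rack: wooden stamp rack, empty, fixed, 68 mm (x) by 257 mm (y), four open compartments in a row, centres at x = 0, y = +94.5, +31.5, -31.5, -94.5 mm, each 58 x 58 mm inside; floor 6 mm above the origin, walls 5 mm thick, tops at 26 mm. Origin: centre of the underside, on the table. Its +y end is the left end as the robot sees it (turned at most 18 degrees).
- jar: empty open glass jar, 72 mm in diameter, 100 mm high, loose, a bystander on the far side of the table. Origin: centre of the underside.
Not all that is in view belongs to the job. What is shaped like the stamp_yellow but pink or turquoise is not meant.

How it is judged:
By the outcome, as a careful person would: the job done as asked, in the order asked, and still so for the second after the job is handed in, with the robot touching nothing.
It also fails if it takes over 112 s, if anything falls off the work surface, if the arm or the gripper's body presses on something with over 40 N, if the wrist force passes 120 N, or if a joint passes its speed limit or range.

## Working session

There is one attempt and no reset: what is moved stays moved. The work goes in short steps, Python scripts to look and compute and a tool call to move; the robot and the scene stay as the last step left them, time stands still between calls to the robot, and variables do not carry over. Pictures are saved under pics/ and viewed, at most 14 in all, crops included, and the job is handed in when it is done.

Besides the shell and the picture viewer there is one more tool, called after "Emit:" as name(argument=value, ...), one argument or row to a line, values as JSON. drive_tool: Moves the arm, as the interface text tells. Its arguments: {"type":"object","properties":{"series":{"type":"array","items":{"type":"array","items":{"type":"number"}}},"grip_force":{"type":"number"}},"required":["series"]}

```bash
mkdir -p pics; ls; python3 - <<'E'
from workcell import sensors, viewer, workorder, ctrl
import cv2,pickle
print(sensors.state(), ctrl.tcp_to_grasp)
for n in("scene","top"):
    f=viewer.grab_frame(n); pickle.dump(f,open(n+".pkl","wb")); cv2.imwrite(f"pics/{n}0.png",f["img"][:,:,::-1])
    print(n,{k:v for k,v in f.items() if k!="img"})
E
```

```text
pics
{'time': 0.0, 'q': array([ 6.45956800e+01,  2.01254545e+01,  9.46755321e+01,  1.61736330e-03,
        6.52632894e+01, -4.84531608e+00]), 'qvel': array([-0.01164454, -0.00247553, -0.09880388, -0.07590439,  0.06934133,
        0.07334018]), 'tau': array([-2.80304528e-03, -4.97329116e+01, -2.85246545e+01,  6.98063546e-02,
        2.58079096e-02, -1.09397758e-04]), 'eef_pos': array([0.19295796, 0.51469684, 0.21810014]), 'eef_rot': array([-1.79936078e+02, -6.89208048e-03,  1.59440315e+02]), 'wrist_force': array([ 0.43056028, -0.30368445,  0.07874748]), 'torque': array([ 0.01945969,  0.01895665, -0.02883388]), 'grip_force': 0.0, 'gripper_width': 0.09283731065900516} 0.0188
scene {'fx': 417.5925252697273, 'fy': 417.5925252697273, 'cx': 282.17717600017096, 'cy': 209.93939802333244, 'distortion': array([-0.02060698,  0.        ,  0.        ,  0.        ,  0.        ]), 'R': array([[-6.32966468e-01,  7.74179157e-01,  2.87927671e-04],
       [ 4.49900106e-01,  3.68139541e-01, -8.13672645e-01],
       [-6.30034400e-01, -5.14897961e-01, -5.81323270e-01]]), 't': array([ 0.36703291, -0.1942297 ,  1.37999027])}
top {'fx': 392.1892290949053, 'fy': 392.1892290949053, 'cx': 280.403098072717, 'cy': 209.1847817188274, 'distortion': array([-0.05026757,  0.        ,  0.        ,  0.        ,  0.        ]), 'R': array([[ 0.02751126, -0.99917637, -0.02982811],
       [-0.99570719, -0.02475324, -0.08918787],
       [ 0.08837607,  0.03215373, -0.99556808]]), 't': array([-0.00573453,  0.56405225,  0.70318863])}
```

View pics/scene0.png

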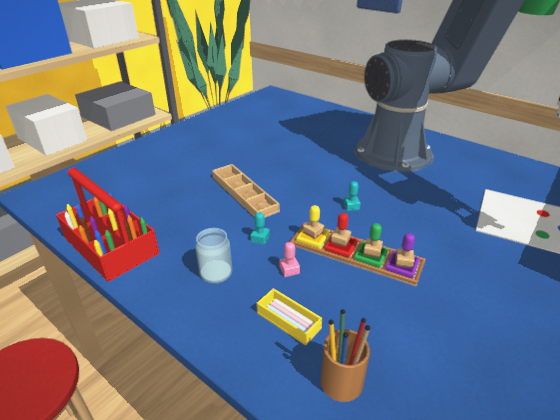

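View pics/top0.png

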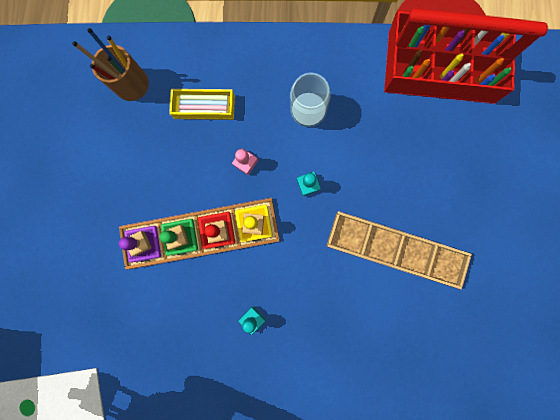

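The top view shows the tray at left with its pads, left to right, purple (140,243), green (177,237), red (214,231) and yellow (254,222). The empty rack is at right, around (400,250), and the jar is at (310,98). The pink and turquoise stamps are decoys.

```bash
cat > h.py <<'E'
import numpy as np,cv2,pickle
def load(n): return pickle.load(open(n+".pkl","rb"))
def K(f): return np.array([[f["fx"],0,f["cx"]],[0,f["fy"],f["cy"]],[0,0,1.]])
def rays(f,p):
    u=cv2.undistortPoints(np.float64(p).reshape(-1,1,2),K(f),f["distortion"]).reshape(-1,2)
    return -f["R"].T@f["t"], np.c_[u,np.ones(len(u))]@f["R"]
def onz(f,p,z):
    c,d=rays(f,p); return (c+d*((z-c[2])/d[:,2])[:,None])[:,:2]
def tri(f,p,g,q):
    a,d=rays(f,[p]);b,e=rays(g,[q]);d=d[0];e=e[0]
    s=np.linalg.lstsq(np.c_[d,-e],b-a,rcond=None)[0]
    P=a+s[0]*d;Q=b+s[1]*e
    return (P+Q)/2,np.linalg.norm(P-Q)
def proj(f,X): return cv2.projectPoints(np.float64(X).reshape(-1,3),cv2.Rodrigues(f["R"])[0],f["t"],K(f),f["distortion"])[0].reshape(-1,2)
HUE={"red":[(0,4),(176,180)],"yellow":[(24,33)],"green":[(50,75)],"purple":[(130,150)]}
def mask(f,c):
    h=cv2.cvtColor(f["img"],cv2.COLOR_RGB2HSV)
    return sum((cv2.inRange(h,(a,120,50),(b,255,255)) for a,b in HUE[c]))
E
python3 - <<'E'
from h import *
T,S=load("top"),load("scene")
print("cam",-T["R"].T@T["t"])
h=cv2.cvtColor(T["img"],cv2.COLOR_RGB2HSV)
nb=255-cv2.inRange(h,(100,120,20),(125,255,255))
for name,roi,zs in(("rack",(320,200,480,295),(0,.026)),("tray",(110,190,290,275),(0,.012))):
    m=np.zeros_like(nb);x0,y0,x1,y1=roi;m[y0:y1,x0:x1]=nb[y0:y1,x0:x1]
    m=cv2.morphologyEx(m,cv2.MORPH_OPEN,np.ones((3,3)))
    c=max(cv2.findContours(m,0,2)[0],key=cv2.contourArea).reshape(-1,2)
    print(name,"hullpx",cv2.approxPolyDP(cv2.convexHull(c),4,True).reshape(-1,2).tolist())
    for z in zs: print(z,cv2.minAreaRect(np.float32(onz(T,c,z)*1000)))
for f,rs in((T,(110,190,285,275)),(S,(290,200,430,285))):
    for c in HUE:
        m=mask(f,c);r=np.zeros_like(m);x0,y0,x1,y1=rs;r[y0:y1,x0:x1]=m[y0:y1,x0:x1]
        n,_,st,ce=cv2.connectedComponentsWithStats(r)
        print(c,[(st[i].tolist(),ce[i].round(1).tolist()) for i in range(1,n) if st[i][4]>25])
a=cv2.resize(T["img"][190:300,105:285],None,fx=4,fy=4,interpolation=2)
b=cv2.resize(S["img"][195:290,285:435],None,fx=4,fy=4,interpolation=2)
cv2.imwrite("pics/a.png",a[:,:,::-1]);cv2.imwrite("pics/b.png",b[:,:,::-1])
E
```

```text
cam [ 0.49964359 -0.01437782  0.75020772]
rack hullpx [[336, 213], [470, 253], [461, 288], [326, 246]]
0 ((494.78631591796875, -216.7947235107422), (268.8928527832031, 72.3534164428711), 73.51039123535156)
0.026 ((494.9546813964844, -209.779541015625), (259.5738220214844, 69.84584045410156), 73.51039123535156)
tray hullpx [[272, 200], [279, 241], [125, 269], [119, 226]]
0 ((515.09521484375, 170.0568084716797), (87.04244995117188, 309.3819274902344), 12.0953369140625)
0.012 ((514.8480224609375, 167.106689453125), (85.65016174316406, 304.4332275390625), 12.095354080200195)
red [([198, 212, 37, 37, 772], [214.9, 229.5])]
yellow [([235, 204, 38, 38, 541], [252.6, 221.0]), ([244, 216, 14, 13, 146], [250.3, 222.0])]
green [([160, 219, 38, 37, 754], [178.9, 236.7])]
purple [([119, 226, 42, 36, 767], [141.2, 244.1])]
red [([338, 213, 10, 17, 132], [342.2, 221.1]), ([325, 237, 33, 21, 348], [341.5, 247.4])]
yellow [([310, 206, 10, 16, 136], [314.2, 213.3]), ([297, 230, 33, 18, 217], [312.7, 239.9])]
green [([370, 224, 11, 16, 144], [375.2, 231.6]), ([355, 242, 32, 25, 323], [370.0, 256.7])]
purple [([402, 233, 13, 18, 169], [408.1, 241.6]), ([386, 251, 33, 27, 344], [401.0, 266.8])]
```

View pics/a.png

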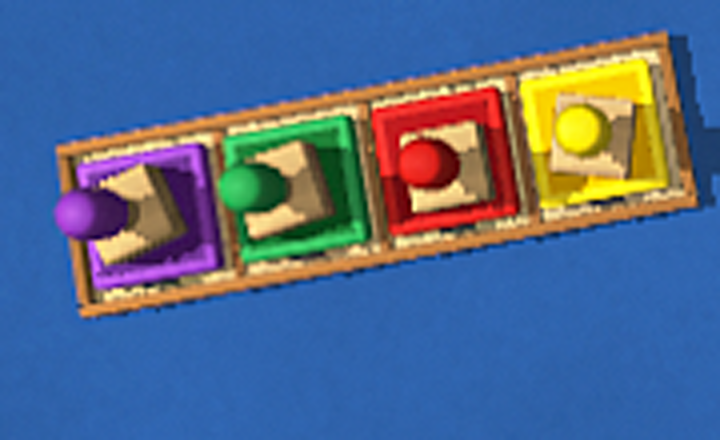

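View pics/b.png

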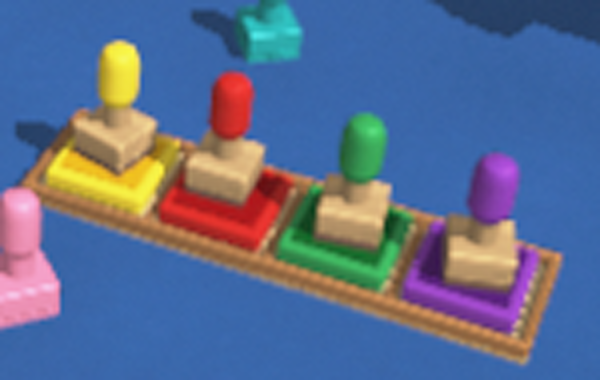

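```bash
python3 - <<'E'
from h import *
T,S=load("top"),load("scene")
tp={"purple":(84,214),"green":(245,189),"red":(426,165),"yellow":(582,130)}
sp={"purple":(408,238.3),"green":(375.5,229),"red":(342.5,218.2),"yellow":(314.5,211)}
a=np.radians(12.1);c=np.array([.515,.168])
for i,n in enumerate(tp):
    p=np.array([105,190])+(np.array(tp[n])+.5)/4-.5
    X,e=tri(T,p,S,sp[n])
    y=(.108,.036,-.036,-.108)[i]
    pad=c+y*np.array([-np.sin(a),np.cos(a)])
    print(n,X.round(4),"gap",round(e,4),"at z=.082",onz(T,[p],.082)[0].round(4),"pad",pad.round(4))
b=np.radians(-16.5)
for y in(.0945,.0315,-.0315,-.0945): 
    q=np.array([.495,-.211])+y*np.array([-np.sin(b),np.cos(b)]);print("cell",q.round(4),proj(T,[*q,.006]).round(1))
E
```

```text
purple [0.4934 0.2727 0.084 ] gap 0.0005 at z=.082 [0.4933 0.2738] pad [0.4924 0.2736]
green [0.5064 0.2029 0.0821] gap 0.0007 at z=.082 [0.5062 0.2033] pad [0.5075 0.2032]
red [0.5185 0.1252 0.0818] gap 0.0005 at z=.082 [0.5187 0.125 ] pad [0.5225 0.1328]
yellow [0.5351 0.0591 0.0809] gap 0.0013 at z=.082 [0.5355 0.0584] pad [0.5376 0.0624]
cell [ 0.5218 -0.1204] [[348.6 234. ]]
cell [ 0.5039 -0.1808] [[380.5 244.3]]
cell [ 0.4861 -0.2412] [[412.6 254.7]]
cell [ 0.4682 -0.3016] [[444.6 265. ]]
```

The triangulated dome centres lie at z ≈ 82 mm, as they should: felt at about 17 mm plus 65 mm. They also fall close to the pad centres, and the rack and tray sizes match those given. Next, a helper for the moves.

```bash
cat > d.py <<'E'
import sys
from workcell import sensors
import numpy as np
# usage: d.py x y z yaw ... (several targets): total turn about tool z and shift in tool axes, from each to the next
s=sensors.state();p=s["eef_pos"];yaw=s["eef_rot"][2]
print("t",s["time"],p.round(4),s["eef_rot"].round(2),"w",round(s["gripper_width"],4),"q",s["q"].round(1))
a=list(map(float,sys.argv[1:]))
for i in range(0,len(a),4):
    g=np.array(a[i:i+3]);y=a[i+3];r=np.radians(yaw);d=g-p
    print("turn z",round(-(y-yaw),2),"shift",np.round([d[0]*np.cos(r)+d[1]*np.sin(r),d[0]*np.sin(r)-d[1]*np.cos(r),-d[2]],4))
    p,yaw=g,y
E
python3 d.py .4933 .2733 .17 102.1 .4933 .2733 .0535 102.1
python3 - <<'E'
from h import *
print(onz(load("top"),[(241,156),(308,180)],.07))
E
```

```text
t 0.1 [0.193  0.5147 0.2182] [-1.7994e+02 -1.0000e-02  1.5944e+02] w 0.0933 q [64.6 20.1 94.7  0.  65.3 -4.8]
turn z 57.34 shift [-0.366  -0.1206  0.0482]
turn z -0.0 shift [0.     0.     0.1165]
[[ 0.65284833  0.08000687]
 [ 0.6125149  -0.03932637]]
```

Emit:
drive_tool(
  series=[
    [0,0,5,-0.025,-0.008,0,-0.2],
    [0,0,10,-0.06,-0.02,0,-0.2],
    [0,0,16,-0.1,-0.033,0.01,-0.2],
    [0,0,22,-0.14,-0.046,0.02,-0.2],
    [0,0,28,-0.18,-0.06,0.03,-0.2],
    [0,0,34,-0.22,-0.073,0.04,-0.2],
    [0,0,40,-0.26,-0.086,0.048,-0.2],
    [0,0,46,-0.3,-0.099,0.048,-0.2],
    [0,0,52,-0.335,-0.11,0.048,-0.2],
    [0,0,57.3,-0.356,-0.117,0.048,-0.2],
    [0,0,57.3,-0.366,-0.1206,0.048,-0.2],
    [0,0,57.3,-0.366,-0.1206,0.048,-0.2],
  ],
  grip_force=15,
)

```text
time: 1.3
eef_pos: [0.4937, 0.273, 0.1703]
eef_rot: [-180.0, 0.0, 102.2]
wrist_force: [-0.4, 0.4, -0.7]
gripper_width: 0.056
grip_force: 0.0
```

```bash
python3 d.py .4933 .2733 .0535 102.1; python3 - <<'E'
from workcell import viewer
from h import *
for n in("scene","top"):
    f=viewer.grab_frame(n);pickle.dump(f,open(n+"1.pkl","wb"))
    im=f["img"][150:300,330:480] if n=="scene" else f["img"][160:310,50:200]
    cv2.imwrite(f"pics/{n}1.png",cv2.resize(im,None,fx=4,fy=4,interpolation=2)[:,:,::-1])
a,b=cv2.imread("pics/scene1.png"),cv2.imread("pics/top1.png")
cv2.imwrite("pics/c1.png",cv2.resize(np.hstack([a,b]),(800,400)))
E
```

```text
t 1.3 [0.4937 0.273  0.1703] [-179.97    0.    102.23] w 0.056 q [24.2 24.7 95.3  0.  60.1 12. ]
turn z 0.13 shift [ 0.0004 -0.0004  0.1168]
```

View pics/c1.png

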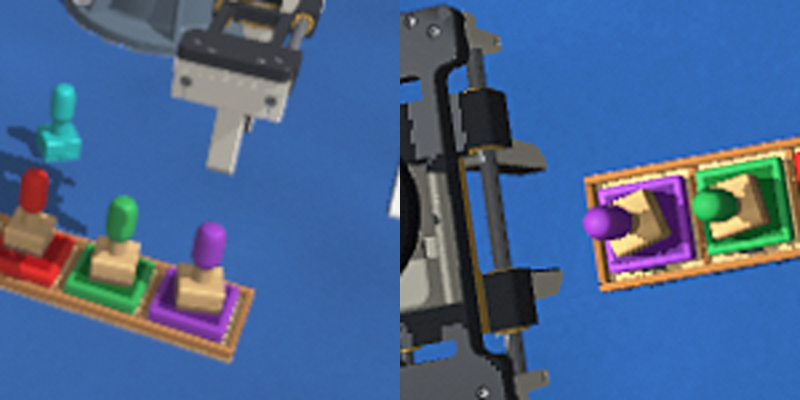

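```bash
python3 - <<'E'
from h import *
for n in("scene","top"): print(n,proj(load(n+"1"),[.4937,.273,.1703]))
E
```

```text
scene [[415.79308451 204.8244337 ]]
top [[101.70852822 242.62313638]]
```

The pictures show the fingers where projection puts the TCP (scene 416,205; top 102,243), straight above the purple knob. Descending.

Emit:
drive_tool(
  series=[
    [0,0,0,0,0,0.02,-0.2],
    [0,0,0,0,0,0.05,-0.2],
    [0,0,0,0,0,0.08,-0.2],
    [0,0,0,0,0,0.1,-0.2],
    [0,0,0,0,0,0.112,-0.2],
    [0,0,0,0,0,0.1168,-0.2],
    [0,0,0,0,0,0.1168,0.2],
    [0,0,0,0,0,0.1168,0.5],
    [0,0,0,0,0,0.1168,1],
    [0,0,0,0,0,0.1168,1],
    [0,0,0,0,0,0.1168,1],
    [0,0,0,0,0,0.1168,1],
  ],
  grip_force=15,
)

```text
time: 2.6
eef_pos: [0.4937, 0.2736, 0.0543]
eef_rot: [180.0, -0.0, 102.1]
wrist_force: [-0.4, -0.7, 3.7]
gripper_width: 0.0235
grip_force: 15.0
```

```bash
python3 d.py .4937 .273 .18 102.1 .5218 -.1204 .18 73.5 .5218 -.1204 .045 73.5
```

```text
t 2.6 [0.4937 0.2736 0.0543] [ 1.7996e+02 -1.0000e-02  1.0214e+02] w 0.0235 q [24.3 34.  99.5 -0.  46.5 12.1]
turn z 0.04 shift [-6.000e-04 -1.000e-04 -1.257e-01]
turn z 28.6 shift [-0.3906 -0.055  -0.    ]
turn z -0.0 shift [0.    0.    0.135]
```

Emit:
drive_tool(
  series=[
    [0,0,0,0,0,-0.01,1],
    [0,0,0,0,0,-0.035,1],
    [0,0,0,0,0,-0.065,1],
    [0,0,0,0,0,-0.095,1],
    [0,0,0,0,0,-0.118,1],
    [0,0,0,-0.01,-0.001,-0.126,1],
    [0,0,2,-0.035,-0.005,-0.126,1],
    [0,0,4,-0.065,-0.009,-0.126,1],
    [0,0,7,-0.1,-0.014,-0.126,1],
    [0,0,10,-0.135,-0.019,-0.126,1],
    [0,0,12,-0.17,-0.024,-0.126,1],
    [0,0,15,-0.205,-0.029,-0.126,1],
  ],
)

```text
time: 3.8
eef_pos: [0.5076, 0.065, 0.1793]
eef_rot: [-179.9, 0.0, 87.0]
wrist_force: [0.5, 0.7, -0.4]
gripper_width: 0.0234
grip_force: 15.0
```

```bash
python3 d.py .5218 -.1204 .18 73.5
```

```text
t 3.8 [0.5076 0.065  0.1793] [-1.7994e+02  1.0000e-02  8.7040e+01] w 0.0234 q [  2.1  18.9 102.6  -0.   58.6   5. ]
turn z 13.54 shift [-0.1844  0.0238 -0.0007]
```

Emit:
drive_tool(
  series=[
    [0,0,2,-0.03,0.004,0,1],
    [0,0,4,-0.06,0.008,0,1],
    [0,0,7,-0.095,0.012,0,1],
    [0,0,9,-0.13,0.017,0,1],
    [0,0,12,-0.16,0.021,0,1],
    [0,0,13.5,-0.178,0.023,0,1],
    [0,0,13.5,-0.1844,0.0238,0,1],
    [0,0,13.5,-0.1844,0.0238,0.02,1],
    [0,0,13.5,-0.1844,0.0238,0.05,1],
    [0,0,13.5,-0.1844,0.0238,0.07,1],
    [0,0,13.5,-0.1844,0.0238,0.08,1],
    [0,0,13.5,-0.1844,0.0238,0.08,1],
  ],
)

```text
time: 5.0
eef_pos: [0.522, -0.1179, 0.0988]
eef_rot: [-179.9, -0.0, 73.7]
wrist_force: [0.1, -0.2, -0.1]
gripper_width: 0.0233
grip_force: 15.0
```

```bash
python3 d.py .5218 -.1204 .046 73.5; python3 - <<'E'
from workcell import viewer
from h import *
for n in("scene","top"):
    f=viewer.grab_frame(n);pickle.dump(f,open(n+"1.pkl","wb"))
    im=f["img"][120:270,170:320] if n=="scene" else f["img"][180:330,300:450]
    cv2.imwrite(f"pics/{n}1.png",cv2.resize(im,(400,400),interpolation=2)[:,:,::-1])
cv2.imwrite("pics/c2.png",np.hstack([cv2.imread("pics/scene1.png"),cv2.imread("pics/top1.png")]))
E
```

```text
t 5.0 [ 0.522  -0.1179  0.0988] [-179.86   -0.     73.68] w 0.0233 q [-17.7  27.6 102.6   0.   49.9  -1.4]
turn z 0.18 shift [-0.0025  0.0005  0.0528]
```

View pics/c2.png

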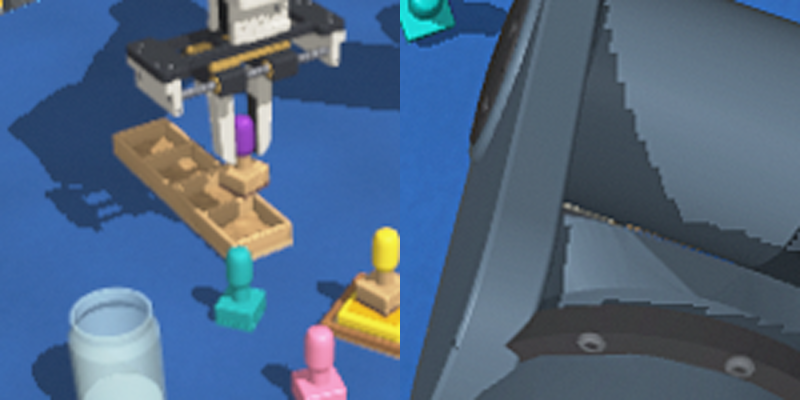

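The scene view shows purple upright in the fingers, above the rack's left compartment (the lower-right end in this view). Lowering.

Emit:
drive_tool(
  series=[
    [0,0,0.2,-0.0025,0.0005,0.02,1],
    [0,0,0.2,-0.0025,0.0005,0.038,1],
    [0,0,0.2,-0.0025,0.0005,0.048,1],
    [0,0,0.2,-0.0025,0.0005,0.052,1],
    [0,0,0.2,-0.0025,0.0005,0.054,1],
    [0,0,0.2,-0.0025,0.0005,0.055,1],
    [0,0,0.2,-0.0025,0.0005,0.055,1],
  ],
)

```text
time: 5.8
eef_pos: [0.5229, -0.1209, 0.0453]
eef_rot: [180.0, 0.0, 73.4]
wrist_force: [-0.5, -0.8, -0.6]
gripper_width: 0.0232
grip_force: 15.0
```

Emit:
drive_tool(
  series=[
    [0,0,0,0,0,0.0005,1],
    [0,0,0,0,0,0.001,1],
    [0,0,0,0,0,0.0015,1],
    [0,0,0,0,0,0.0015,1],
  ],
)

```text
time: 6.2
eef_pos: [0.5225, -0.1209, 0.0433]
eef_rot: [-180.0, -0.0, 73.4]
wrist_force: [0.2, -0.1, -0.2]
gripper_width: 0.0233
grip_force: 15.0
```

Emit:
drive_tool(
  series=[
    [0,0,0,0,0,0.0005,1],
    [0,0,0,0,0,0.001,1],
    [0,0,0,0,0,0.001,1],
  ],
)

```text
time: 6.5
eef_pos: [0.5225, -0.1209, 0.0423]
eef_rot: [-180.0, -0.0, 73.4]
wrist_force: [-0.3, -0.4, -0.6]
gripper_width: 0.0234
grip_force: 15.0
```

Emit:
drive_tool(
  series=[
    [0,0,0,0,0,0.0005,1],
    [0,0,0,0,0,0.001,1],
    [0,0,0,0,0,0.001,1],
  ],
)

```text
time: 6.8
eef_pos: [0.5225, -0.1209, 0.0413]
eef_rot: [-180.0, 0.0, 73.4]
wrist_force: [-0.2, 0.3, -1.1]
gripper_width: 0.0236
grip_force: 15.0
```

Emit:
drive_tool(
  series=[
    [0,0,0,0,0,0.0005,1],
    [0,0,0,0,0,0.001,1],
    [0,0,0,0,0,0.001,1],
  ],
)

```text
time: 7.1
eef_pos: [0.5226, -0.1209, 0.0403]
eef_rot: [180.0, 0.0, 73.4]
wrist_force: [0.6, -0.0, -0.8]
gripper_width: 0.0236
grip_force: 15.0
```

Emit:
drive_tool(
  series=[
    [0,0,0,0,0,0.0005,1],
    [0,0,0,0,0,0.001,1],
    [0,0,0,0,0,0.001,1],
  ],
)

```text
time: 7.4
eef_pos: [0.5226, -0.1209, 0.0402]
eef_rot: [180.0, 0.0, 73.4]
wrist_force: [-4.4, 1.0, 12.1]
gripper_width: 0.0231
grip_force: 15.0
```

```bash
python3 - <<'E'
from workcell import viewer
from h import *
f=viewer.grab_frame("scene")
cv2.imwrite("pics/c3.png",cv2.resize(f["img"][140:240,200:320],None,fx=5,fy=5,interpolation=2)[:,:,::-1])
E
```

```text
(no output)
```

View pics/c3.png

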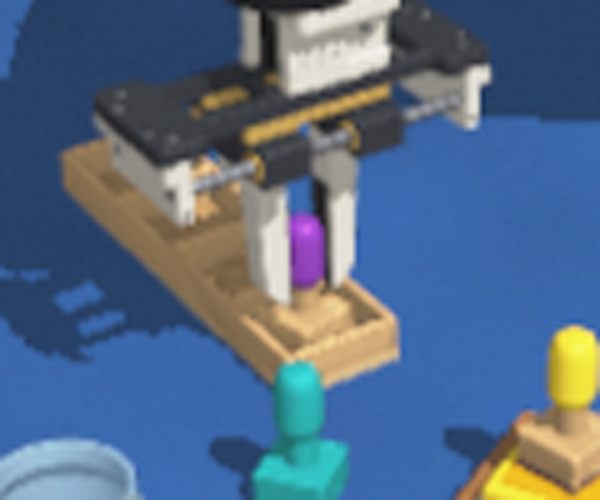

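Contact came at TCP z 0.0402 with 12 N, and the block is down inside the left compartment at about (303,310) in the crop. The felt is therefore at z ≈ 0.020. Release and retreat.

Emit:
drive_tool(
  series=[
    [0,0,0,0,0,-0.0008,1],
    [0,0,0,0,0,-0.0008,0.4],
    [0,0,0,0,0,-0.0008,0.1],
    [0,0,0,0,0,-0.0008,-0.2],
    [0,0,0,0,0,-0.0008,-0.2],
    [0,0,0,0,0,-0.015,-0.2],
    [0,0,0,0,0,-0.045,-0.2],
    [0,0,0,0,0,-0.08,-0.2],
    [0,0,0,0,0,-0.115,-0.2],
    [0,0,0,0,0,-0.135,-0.2],
  ],
)

```text
time: 8.45
eef_pos: [0.5233, -0.1211, 0.1781]
eef_rot: [179.8, 0.0, 73.4]
wrist_force: [-0.4, -0.7, -0.7]
gripper_width: 0.056
grip_force: 0.0
```

```bash
python3 d.py .5063 .203 .17 102.1 .5063 .203 .0545 102.1
```

```text
t 8.45 [ 0.5233 -0.1211  0.1781] [1.7978e+02 1.0000e-02 7.3450e+01] w 0.056 q [-18.   21.3  99.1  -0.   59.3  -1.4]
turn z -28.65 shift [ 0.3058 -0.1087  0.0081]
turn z -0.0 shift [0.     0.     0.1155]
```

Emit:
drive_tool(
  series=[
    [0,0,-2,0.02,-0.007,0,-0.2],
    [0,0,-5,0.05,-0.018,0,-0.2],
    [0,0,-8,0.085,-0.03,0,-0.2],
    [0,0,-12,0.125,-0.044,0,-0.2],
    [0,0,-15,0.165,-0.058,0,-0.2],
    [0,0,-19,0.205,-0.073,0,-0.2],
    [0,0,-23,0.245,-0.087,0,-0.2],
    [0,0,-26,0.28,-0.1,0.004,-0.2],
    [0,0,-28.6,0.299,-0.106,0.008,-0.2],
    [0,0,-28.6,0.3058,-0.1087,0.008,-0.2],
    [0,0,-28.6,0.3058,-0.1087,0.008,-0.2],
    [0,0,-28.6,0.3058,-0.1087,0.008,-0.2],
  ],
)

```text
time: 9.65
eef_pos: [0.5057, 0.2024, 0.1669]
eef_rot: [180.0, 0.0, 102.0]
wrist_force: [-0.3, 0.5, -1.4]
gripper_width: 0.0552
grip_force: 0.0
```

```bash
python3 d.py .5063 .203 .0545 102.1
```

```text
t 9.65 [0.5057 0.2024 0.1669] [1.7998e+02 1.0000e-02 1.0195e+02] w 0.0552 q [16.9 23.  98.4 -0.  58.6  5. ]
turn z -0.15 shift [0.0005 0.0007 0.1124]
```

Emit:
drive_tool(
  series=[
    [0,0,0,0.0005,0.0006,0.02,-0.2],
    [0,0,0,0.0005,0.0006,0.05,-0.2],
    [0,0,0,0.0005,0.0006,0.08,-0.2],
    [0,0,0,0.0005,0.0006,0.1,-0.2],
    [0,0,0,0.0005,0.0006,0.109,-0.2],
    [0,0,0,0.0005,0.0006,0.112,-0.2],
    [0,0,0,0.0005,0.0006,0.112,0.2],
    [0,0,0,0.0005,0.0006,0.112,0.5],
    [0,0,0,0.0005,0.0006,0.112,1],
    [0,0,0,0.0005,0.0006,0.112,1],
    [0,0,0,0.0005,0.0006,0.112,1],
    [0,0,0,0.0005,0.0006,0.112,1],
  ],
)

```text
time: 10.85
eef_pos: [0.5061, 0.2039, 0.0547]
eef_rot: [180.0, 0.0, 102.0]
wrist_force: [-1.0, 0.1, 4.6]
gripper_width: 0.0236
grip_force: 15.0
```

```bash
python3 d.py .5063 .203 .18 102.1 .5039 -.1808 .18 73.5
```

```text
t 10.85 [0.5061 0.2039 0.0547] [179.97   0.   102.05] w 0.0236 q [ 17.1  32.5 102.3  -0.   45.2   5. ]
turn z -0.05 shift [-0.0009 -0.     -0.1253]
turn z 28.6 shift [-0.3748 -0.0828 -0.    ]
```

Emit:
drive_tool(
  series=[
    [0,0,0,0,0,-0.01,1],
    [0,0,0,0,0,-0.035,1],
    [0,0,0,0,0,-0.065,1],
    [0,0,0,0,0,-0.095,1],
    [0,0,0,0,0,-0.118,1],
    [0,0,0,-0.01,-0.002,-0.126,1],
    [0,0,2,-0.035,-0.008,-0.126,1],
    [0,0,4,-0.065,-0.0145,-0.126,1],
    [0,0,7,-0.1,-0.022,-0.126,1],
    [0,0,10,-0.135,-0.03,-0.126,1],
    [0,0,12,-0.17,-0.0375,-0.126,1],
    [0,0,15,-0.205,-0.045,-0.126,1],
  ],
)

```text
time: 12.05
eef_pos: [0.5039, -0.008, 0.1798]
eef_rot: [-179.9, 0.0, 86.9]
wrist_force: [1.3, 0.8, -0.7]
gripper_width: 0.0234
grip_force: 15.0
```

```bash
python3 d.py .5039 -.1808 .18 73.5
```

```text
t 12.05 [ 0.5039 -0.008   0.1798] [-179.94    0.     86.95] w 0.0234 q [ -6.2  18.1 103.6  -0.   58.4  -3.1]
turn z 13.45 shift [-0.1726  0.0092 -0.0002]
```

Emit:
drive_tool(
  series=[
    [0,0,2,-0.03,0.0016,0,1],
    [0,0,4,-0.06,0.003,0,1],
    [0,0,7,-0.095,0.005,0,1],
    [0,0,9,-0.125,0.0066,0,1],
    [0,0,12,-0.15,0.008,0,1],
    [0,0,13.5,-0.167,0.009,0,1],
    [0,0,13.5,-0.1726,0.0092,0,1],
    [0,0,13.5,-0.1726,0.0092,0.02,1],
    [0,0,13.5,-0.1726,0.0092,0.05,1],
    [0,0,13.5,-0.1726,0.0092,0.07,1],
    [0,0,13.5,-0.1726,0.0092,0.08,1],
    [0,0,13.5,-0.1726,0.0092,0.08,1],
  ],
)

```text
time: 13.25
eef_pos: [0.5045, -0.1782, 0.0994]
eef_rot: [-179.9, -0.0, 73.6]
wrist_force: [-0.3, 1.0, -0.2]
gripper_width: 0.0229
grip_force: 15.0
```

```bash
python3 d.py .5039 -.1808 .0425 73.5
```

```text
t 13.25 [ 0.5045 -0.1782  0.0994] [-1.7987e+02 -2.0000e-02  7.3610e+01] w 0.0229 q [-24.4  27.6 102.6   0.   49.9  -8.1]
turn z 0.11 shift [-0.0027  0.0002  0.0569]
```

Emit:
drive_tool(
  series=[
    [0,0,0.1,-0.002,0.0002,0.02,1],
    [0,0,0.1,-0.002,0.0002,0.038,1],
    [0,0,0.1,-0.002,0.0002,0.048,1],
    [0,0,0.1,-0.002,0.0002,0.053,1],
    [0,0,0.1,-0.002,0.0002,0.056,1],
    [0,0,0.1,-0.002,0.0002,0.057,1],
    [0,0,0.1,-0.002,0.0002,0.0575,1],
    [0,0,0.1,-0.002,0.0002,0.0575,1],
  ],
)

```text
time: 14.05
eef_pos: [0.5049, -0.181, 0.0432]
eef_rot: [180.0, 0.0, 73.4]
wrist_force: [-0.4, 0.3, -1.2]
gripper_width: 0.0234
grip_force: 15.0
```

Emit:
drive_tool(
  series=[
    [0,0,0,0,0,0.0005,1],
    [0,0,0,0,0,0.001,1],
    [0,0,0,0,0,0.0015,1],
    [0,0,0,0,0,0.002,1],
    [0,0,0,0,0,0.0025,1],
    [0,0,0,0,0,0.0025,1],
  ],
)

```text
time: 14.65
eef_pos: [0.5047, -0.1809, 0.0407]
eef_rot: [180.0, 0.0, 73.4]
wrist_force: [-2.8, 0.8, 6.3]
gripper_width: 0.0233
grip_force: 15.0
```

Contact came at the predicted height. Releasing.

Emit:
drive_tool(
  series=[
    [0,0,0,0,0,-0.0003,1],
    [0,0,0,0,0,-0.0003,0.4],
    [0,0,0,0,0,-0.0003,0.1],
    [0,0,0,0,0,-0.0003,-0.2],
    [0,0,0,0,0,-0.0003,-0.2],
    [0,0,0,0,0,-0.015,-0.2],
    [0,0,0,0,0,-0.045,-0.2],
    [0,0,0,0,0,-0.08,-0.2],
    [0,0,0,0,0,-0.115,-0.2],
    [0,0,0,0,0,-0.135,-0.2],
  ],
)

```text
time: 15.65
eef_pos: [0.5054, -0.1811, 0.1792]
eef_rot: [179.8, 0.0, 73.4]
wrist_force: [0.4, -0.3, 0.6]
gripper_width: 0.0559
grip_force: 0.0
```

```bash
python3 d.py .5186 .1252 .17 102.1
```

```text
t 15.65 [ 0.5054 -0.1811  0.1792] [1.7978e+02 3.0000e-02 7.3440e+01] w 0.0559 q [-24.7  21.2  99.1   0.   59.5  -8.1]
turn z -28.66 shift [ 0.2974 -0.0746  0.0092]
```

Emit:
drive_tool(
  series=[
    [0,0,-2,0.02,-0.005,0,-0.2],
    [0,0,-5,0.05,-0.0125,0,-0.2],
    [0,0,-8,0.085,-0.021,0,-0.2],
    [0,0,-12,0.125,-0.031,0,-0.2],
    [0,0,-15,0.165,-0.041,0,-0.2],
    [0,0,-19,0.205,-0.051,0,-0.2],
    [0,0,-23,0.245,-0.061,0,-0.2],
    [0,0,-26,0.275,-0.069,0.004,-0.2],
    [0,0,-28.6,0.292,-0.073,0.006,-0.2],
    [0,0,-28.6,0.2974,-0.0746,0.006,-0.2],
    [0,0,-28.6,0.2974,-0.0746,0.006,-0.2],
    [0,0,-28.6,0.2974,-0.0746,0.006,-0.2],
  ],
)

```text
time: 16.85
eef_pos: [0.518, 0.1247, 0.1698]
eef_rot: [180.0, 0.0, 102.0]
wrist_force: [-0.7, -0.0, 1.0]
gripper_width: 0.0557
grip_force: 0.0
```

```bash
python3 d.py .5186 .1252 .0545 102.1
```

```text
t 16.85 [0.518  0.1247 0.1698] [1.7998e+02 1.0000e-02 1.0196e+02] w 0.0557 q [  8.5  21.6 100.1  -0.   58.3  -3.4]
turn z -0.14 shift [0.0004 0.0007 0.1153]
```

Emit:
drive_tool(
  series=[
    [0,0,0,0.0004,0.0006,0.02,-0.2],
    [0,0,0,0.0004,0.0006,0.05,-0.2],
    [0,0,0,0.0004,0.0006,0.08,-0.2],
    [0,0,0,0.0004,0.0006,0.102,-0.2],
    [0,0,0,0.0004,0.0006,0.112,-0.2],
    [0,0,0,0.0004,0.0006,0.115,-0.2],
    [0,0,0,0.0004,0.0006,0.115,0.2],
    [0,0,0,0.0004,0.0006,0.115,0.5],
    [0,0,0,0.0004,0.0006,0.115,1],
    [0,0,0,0.0004,0.0006,0.115,1],
    [0,0,0,0.0004,0.0006,0.115,1],
    [0,0,0,0.0004,0.0006,0.115,1],
  ],
)

```text
time: 18.05
eef_pos: [0.5187, 0.126, 0.0548]
eef_rot: [180.0, 0.0, 102.0]
wrist_force: [-1.3, -0.3, 4.3]
gripper_width: 0.0234
grip_force: 15.0
```

```bash
python3 d.py .5186 .1252 .18 102.1 .4861 -.2412 .18 73.5
```

```text
t 18.05 [0.5187 0.126  0.0548] [179.96   0.   102.05] w 0.0234 q [  8.7  31.5 104.2  -0.   44.3  -3.4]
turn z -0.05 shift [-0.0008 -0.0003 -0.1252]
turn z 28.6 shift [-0.3514 -0.1086 -0.    ]
```

Emit:
drive_tool(
  series=[
    [0,0,0,0,0,-0.01,1],
    [0,0,0,0,0,-0.035,1],
    [0,0,0,0,0,-0.065,1],
    [0,0,0,0,0,-0.095,1],
    [0,0,0,0,0,-0.118,1],
    [0,0,0,-0.01,-0.003,-0.126,1],
    [0,0,2,-0.035,-0.011,-0.126,1],
    [0,0,4,-0.065,-0.02,-0.126,1],
    [0,0,7,-0.1,-0.031,-0.126,1],
    [0,0,10,-0.135,-0.042,-0.126,1],
    [0,0,12,-0.165,-0.051,-0.126,1],
    [0,0,15,-0.195,-0.06,-0.126,1],
  ],
)

```text
time: 19.25
eef_pos: [0.4994, -0.0791, 0.1798]
eef_rot: [-179.9, -0.0, 86.9]
wrist_force: [1.2, 0.3, -1.1]
gripper_width: 0.0235
grip_force: 15.0
```

```bash
python3 d.py .4861 -.2412 .18 73.5
```

```text
t 19.25 [ 0.4994 -0.0791  0.1798] [-1.7993e+02 -1.0000e-02  8.6930e+01] w 0.0235 q [-14.3  18.2 103.4  -0.   58.4 -11.2]
turn z 13.43 shift [-0.1626 -0.0046 -0.0002]
```

Emit:
drive_tool(
  series=[
    [0,0,2,-0.03,-0.001,0,1],
    [0,0,4,-0.06,-0.002,0,1],
    [0,0,7,-0.09,-0.0025,0,1],
    [0,0,9,-0.12,-0.0035,0,1],
    [0,0,12,-0.143,-0.004,0,1],
    [0,0,13.4,-0.158,-0.0045,0,1],
    [0,0,13.4,-0.1626,-0.0046,0,1],
    [0,0,13.4,-0.1626,-0.0046,0.015,1],
    [0,0,13.4,-0.1626,-0.0046,0.045,1],
    [0,0,13.4,-0.1626,-0.0046,0.068,1],
    [0,0,13.4,-0.1626,-0.0046,0.08,1],
    [0,0,13.4,-0.1626,-0.0046,0.08,1],
  ],
)

```text
time: 20.45
eef_pos: [0.4868, -0.2385, 0.0991]
eef_rot: [-179.8, -0.0, 73.7]
wrist_force: [-0.8, 0.4, -0.6]
gripper_width: 0.0232
grip_force: 15.0
```

```bash
python3 d.py .4861 -.2412 .0425 73.5
```

```text
t 20.45 [ 0.4868 -0.2385  0.0991] [-1.7984e+02 -5.0000e-02  7.3710e+01] w 0.0232 q [-31.   28.2 101.6   0.   50.4 -14.7]
turn z 0.21 shift [-0.0028  0.0001  0.0566]
```

Emit:
drive_tool(
  series=[
    [0,0,0.1,-0.002,0.0,0.02,1],
    [0,0,0.1,-0.002,0.0,0.038,1],
    [0,0,0.1,-0.002,0.0,0.048,1],
    [0,0,0.1,-0.002,0.0,0.053,1],
    [0,0,0.1,-0.002,0.0,0.056,1],
    [0,0,0.1,-0.002,0.0,0.057,1],
    [0,0,0.1,-0.002,0.0,0.0575,1],
    [0,0,0.1,-0.002,0.0,0.0575,1],
  ],
)

```text
time: 21.25
eef_pos: [0.4871, -0.2414, 0.0433]
eef_rot: [180.0, 0.0, 73.5]
wrist_force: [-0.5, 0.4, -1.7]
gripper_width: 0.0232
grip_force: 15.0
```

Emit:
drive_tool(
  series=[
    [0,0,0,0,0,0.0005,1],
    [0,0,0,0,0,0.001,1],
    [0,0,0,0,0,0.0015,1],
    [0,0,0,0,0,0.002,1],
    [0,0,0,0,0,0.0025,1],
    [0,0,0,0,0,0.0025,1],
  ],
)

```text
time: 21.85
eef_pos: [0.4869, -0.2413, 0.0408]
eef_rot: [180.0, 0.0, 73.5]
wrist_force: [-2.1, 2.2, 7.5]
gripper_width: 0.0229
grip_force: 15.0
```

Emit:
drive_tool(
  series=[
    [0,0,0,0,0,-0.0003,1],
    [0,0,0,0,0,-0.0003,0.4],
    [0,0,0,0,0,-0.0003,0.1],
    [0,0,0,0,0,-0.0003,-0.2],
    [0,0,0,0,0,-0.0003,-0.2],
    [0,0,0,0,0,-0.015,-0.2],
    [0,0,0,0,0,-0.045,-0.2],
    [0,0,0,0,0,-0.08,-0.2],
    [0,0,0,0,0,-0.115,-0.2],
    [0,0,0,0,0,-0.135,-0.2],
  ],
)

```text
time: 22.85
eef_pos: [0.4876, -0.2417, 0.1792]
eef_rot: [179.8, 0.1, 73.5]
wrist_force: [-0.1, -0.4, 0.5]
gripper_width: 0.0558
grip_force: 0.0
```

```bash
python3 d.py .5353 .0588 .17 102.1
```

```text
t 22.85 [ 0.4876 -0.2417  0.1792] [1.7978e+02 6.0000e-02 7.3550e+01] w 0.0558 q [-31.3  21.9  98.    0.   59.8 -14.8]
turn z -28.55 shift [ 0.3017 -0.0394  0.0092]
```

Emit:
drive_tool(
  series=[
    [0,0,-2,0.02,-0.0025,0,-0.2],
    [0,0,-5,0.05,-0.0065,0,-0.2],
    [0,0,-8,0.085,-0.011,0,-0.2],
    [0,0,-12,0.125,-0.016,0,-0.2],
    [0,0,-15,0.165,-0.0215,0,-0.2],
    [0,0,-19,0.205,-0.027,0,-0.2],
    [0,0,-23,0.245,-0.032,0,-0.2],
    [0,0,-26,0.278,-0.036,0.004,-0.2],
    [0,0,-28.5,0.296,-0.0385,0.006,-0.2],
    [0,0,-28.5,0.3017,-0.0394,0.006,-0.2],
    [0,0,-28.5,0.3017,-0.0394,0.006,-0.2],
    [0,0,-28.5,0.3017,-0.0394,0.006,-0.2],
  ],
)

```text
time: 24.05
eef_pos: [0.5346, 0.0584, 0.1698]
eef_rot: [180.0, 0.0, 102.0]
wrist_force: [-0.3, -0.3, -0.2]
gripper_width: 0.0557
grip_force: 0.0
```

```bash
python3 d.py .5353 .0588 .0545 102.1
```

```text
t 24.05 [0.5346 0.0584 0.1698] [1.7998e+02 1.0000e-02 1.0196e+02] w 0.0557 q [  1.3  22.1  99.3  -0.   58.6 -10.7]
turn z -0.14 shift [0.0002 0.0008 0.1153]
```

Emit:
drive_tool(
  series=[
    [0,0,0,0.0002,0.0006,0.02,-0.2],
    [0,0,0,0.0002,0.0006,0.05,-0.2],
    [0,0,0,0.0002,0.0006,0.08,-0.2],
    [0,0,0,0.0002,0.0006,0.102,-0.2],
    [0,0,0,0.0002,0.0006,0.112,-0.2],
    [0,0,0,0.0002,0.0006,0.115,-0.2],
    [0,0,0,0.0002,0.0006,0.115,0.2],
    [0,0,0,0.0002,0.0006,0.115,0.5],
    [0,0,0,0.0002,0.0006,0.115,1],
    [0,0,0,0.0002,0.0006,0.115,1],
    [0,0,0,0.0002,0.0006,0.115,1],
    [0,0,0,0.0002,0.0006,0.115,1],
  ],
)

```text
time: 25.25
eef_pos: [0.5353, 0.0595, 0.0547]
eef_rot: [180.0, 0.0, 102.0]
wrist_force: [-0.4, 0.1, 4.2]
gripper_width: 0.0236
grip_force: 15.0
```

```bash
python3 d.py .5353 .0588 .18 102.1 .4682 -.3016 .18 73.5
```

```text
t 25.25 [0.5353 0.0595 0.0547] [1.7997e+02 1.0000e-02 1.0205e+02] w 0.0236 q [  1.4  31.9 103.4  -0.   44.6 -10.6]
turn z -0.05 shift [-0.0007 -0.0002 -0.1253]
turn z 28.6 shift [-0.3383 -0.1412 -0.    ]
```

Emit:
drive_tool(
  series=[
    [0,0,0,0,0,-0.01,1],
    [0,0,0,0,0,-0.035,1],
    [0,0,0,0,0,-0.065,1],
    [0,0,0,0,0,-0.095,1],
    [0,0,0,0,0,-0.118,1],
    [0,0,0,-0.01,-0.004,-0.126,1],
    [0,0,2,-0.035,-0.0145,-0.126,1],
    [0,0,4,-0.065,-0.027,-0.126,1],
    [0,0,7,-0.1,-0.042,-0.126,1],
    [0,0,10,-0.135,-0.056,-0.126,1],
    [0,0,12,-0.165,-0.069,-0.126,1],
    [0,0,15,-0.195,-0.081,-0.126,1],
  ],
)

```text
time: 26.45
eef_pos: [0.4953, -0.1499, 0.1797]
eef_rot: [-179.9, -0.0, 86.9]
wrist_force: [0.2, 0.6, -0.5]
gripper_width: 0.0235
grip_force: 15.0
```

```bash
python3 d.py .4682 -.3016 .18 73.5
```

```text
t 26.45 [ 0.4953 -0.1499  0.1797] [-1.7993e+02 -2.0000e-02  8.6930e+01] w 0.0235 q [-22.   19.4 101.7  -0.   59.  -18.9]
turn z 13.43 shift [-0.1529 -0.0189 -0.0003]
```

Emit:
drive_tool(
  series=[
    [0,0,2,-0.03,-0.0037,0,1],
    [0,0,4,-0.06,-0.0074,0,1],
    [0,0,7,-0.09,-0.011,0,1],
    [0,0,9,-0.117,-0.0145,0,1],
    [0,0,12,-0.136,-0.0168,0,1],
    [0,0,13.4,-0.149,-0.0184,0,1],
    [0,0,13.4,-0.1529,-0.0189,0,1],
    [0,0,13.4,-0.1529,-0.0189,0.015,1],
    [0,0,13.4,-0.1529,-0.0189,0.045,1],
    [0,0,13.4,-0.1529,-0.0189,0.068,1],
    [0,0,13.4,-0.1529,-0.0189,0.08,1],
    [0,0,13.4,-0.1529,-0.0189,0.08,1],
  ],
)

```text
time: 27.65
eef_pos: [0.4692, -0.2989, 0.0991]
eef_rot: [-179.9, -0.1, 73.7]
wrist_force: [-0.0, -0.3, -0.5]
gripper_width: 0.0236
grip_force: 15.0
```

```bash
python3 d.py .4682 -.3016 .0425 73.5
```

```text
t 27.65 [ 0.4692 -0.2989  0.0991] [-1.7985e+02 -6.0000e-02  7.3710e+01] w 0.0236 q [-37.3  29.5  99.4   0.   51.3 -21. ]
turn z 0.21 shift [-0.0029 -0.0002  0.0566]
```

Emit:
drive_tool(
  series=[
    [0,0,0.1,-0.002,-0.0002,0.02,1],
    [0,0,0.1,-0.002,-0.0002,0.038,1],
    [0,0,0.1,-0.002,-0.0002,0.048,1],
    [0,0,0.1,-0.002,-0.0002,0.053,1],
    [0,0,0.1,-0.002,-0.0002,0.056,1],
    [0,0,0.1,-0.002,-0.0002,0.057,1],
    [0,0,0.1,-0.002,-0.0002,0.0575,1],
    [0,0,0.1,-0.002,-0.0002,0.0575,1],
  ],
)

```text
time: 28.45
eef_pos: [0.4692, -0.3018, 0.0433]
eef_rot: [180.0, 0.0, 73.5]
wrist_force: [-0.9, 0.7, -1.0]
gripper_width: 0.0235
grip_force: 15.0
```

Emit:
drive_tool(
  series=[
    [0,0,0,0,0,0.0005,1],
    [0,0,0,0,0,0.001,1],
    [0,0,0,0,0,0.0015,1],
    [0,0,0,0,0,0.002,1],
    [0,0,0,0,0,0.0025,1],
    [0,0,0,0,0,0.0025,1],
  ],
)

```text
time: 29.05
eef_pos: [0.4691, -0.3017, 0.0408]
eef_rot: [180.0, 0.0, 73.5]
wrist_force: [-2.5, 1.4, 4.7]
gripper_width: 0.0232
grip_force: 15.0
```

Contact again at the expected height. Release, rise, and back off towards the base so the cameras can see.

Emit:
drive_tool(
  series=[
    [0,0,0,0,0,-0.0003,1],
    [0,0,0,0,0,-0.0003,0.4],
    [0,0,0,0,0,-0.0003,0.1],
    [0,0,0,0,0,-0.0003,-0.2],
    [0,0,0,0,0,-0.0003,-0.2],
    [0,0,0,0,0,-0.015,-0.2],
    [0,0,0,0,0,-0.045,-0.2],
    [0,0,0,0,0,-0.08,-0.2],
    [0,0,0,0,0,-0.115,-0.2],
    [0,0,0,0,0,-0.135,-0.2],
    [0,0,0,0,0,-0.15,-0.2],
    [0,0,0,0,0,-0.15,-0.2],
  ],
)

```text
time: 30.25
eef_pos: [0.4699, -0.3023, 0.1933]
eef_rot: [179.8, 0.1, 73.5]
wrist_force: [-0.6, -0.1, -1.0]
gripper_width: 0.0557
grip_force: 0.0
```

Emit:
drive_tool(
  series=[
    [0,0,0,-0.01,-0.02,0,-0.2],
    [0,0,0,-0.025,-0.05,0,-0.2],
    [0,0,0,-0.04,-0.08,0,-0.2],
    [0,0,0,-0.055,-0.11,0,-0.2],
    [0,0,0,-0.07,-0.14,0,-0.2],
    [0,0,0,-0.08,-0.165,0,-0.2],
    [0,0,0,-0.085,-0.175,0,-0.2],
    [0,0,0,-0.085,-0.175,0,-0.2],
    [0,0,0,-0.085,-0.175,0,-0.2],
  ],
)

```text
time: 31.15
eef_pos: [0.2778, -0.3337, 0.1904]
eef_rot: [180.0, 0.0, 73.5]
wrist_force: [-0.2, -0.3, -0.5]
gripper_width: 0.0557
grip_force: 0.0
```

```bash
python3 - <<'E'
from workcell import viewer
from h import *
for n,(x,y) in(("scene",(190,140)),("top",(310,160))):
    f=viewer.grab_frame(n)
    cv2.imwrite(f"pics/{n}1.png",cv2.resize(f["img"][y:y+150,x:x+170],(400,353),interpolation=2)[:,:,::-1])
cv2.imwrite("pics/c4.png",np.hstack([cv2.imread("pics/scene1.png"),cv2.imread("pics/top1.png")]))
E
```

```text
(no output)
```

View pics/c4.png

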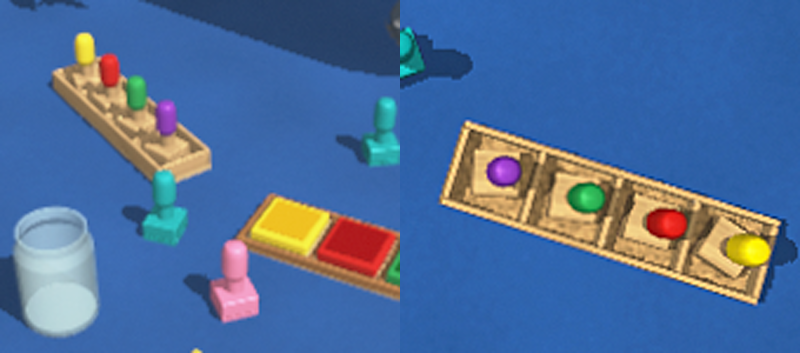

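All four stamps stand upright inside their own compartments in the right order. In the top crop, left to right, they are purple (503,171), green (586,197), red (666,223) and yellow (747,249). The jar is undisturbed.

```bash
python3 -c "
from workcell import workorder
print(workorder.job_done())"
```

```text
the job is handed in; nothing more can be done
None
```

All four stamps stand upright in the rack, one per compartment, ordered purple, green, red, yellow from left to right to match their pads; the jar was not touched, and the job was handed in at about 31 s of the 112 s allowed.

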